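# Unscrew the rewinder's hub cap, thread hand unknown

### The job

The label roll on the rewinder is finished and must come off next, so unscrew the black hub cap with the bar grip that keeps it on the spindle. The spindle does not turn, and nobody knows whether this machine's cap has a right-hand or a left-hand thread: try it one way and, if it only comes up against a stop, turn it the other way until it is free. Then lift it straight up and finish while still holding it, upright and still, about a hand's breadth (8 cm) above its place on the spindle; leave the label roll on the rewinder and everything else where it stands.

Things in the scene. Friction and masses are not known exactly. Their poses are not given: they have to be found in the camera images.
- cap_grip (a point): Centre of the bar grip on top of the black hub cap (180 g). The aluminium bar is 48 mm long (this point's x), 14 mm thick (y) and 27 mm tall (z, up); 13.5 mm below this point it stands on the cap's round top plate, 47 mm across. Under that are a ribbed hollow skirt and a flange 64 mm across, its underside 37 mm below this point. Screwed home at the start, this point is 136 mm above the table.
- spindle (a point): Top of the steel spindle's threaded end, on its axis, 119 mm above the table; it is 35 mm across, 21 mm tall and hidden in the cap, whose two inner lugs sit in its coarse thread. Turned the wrong way the cap stops hard within 0.2 rad. Which way loosens it differs from start to start, equally often, and cannot be seen.
- spindle_foot (a point): Shoulder below the thread, 98 mm above the table. Turned the right way the cap rises about 2 mm in the first 0.8 rad and cannot yet be pulled off (2 mm of play). Turned 1.05 to 1.55 rad (about 75 degrees) from the start its lugs are clear of the thread and it lifts straight off; at about 1.6 rad it meets another stop. Let go, it stays as it was turned.
- winder: The label rewinder, fixed: grey base 200 by 340 mm, 46 mm high, with an aluminium platform disc 160 mm across (top 56 mm up) and the spindle. Origin on the table under the spindle's axis, z up; the bar of the screwed-home cap lies along x (to 0.06 rad). The drive housing stands at y = -135 to -201 mm, 105 mm along x, 150 mm tall. A dancer arm with roller at y = 95 to 113 mm is 102 mm high.
- roll_center (a point): Centre of the roll of labels on the rewinder: 112 mm across, 40 mm tall, its hole 41 mm; it lies loose on the platform around the spindle, its top 96 mm above the table, 3 mm under the cap's flange.
- spare_roll_center (a point): Centre of a spare roll of labels of the same size, lying flat on the table.
- core: Empty cardboard core, a tube 45 mm across and 40 mm tall standing on the table, near the robot's side of the rewinder; origin under its centre.
- stapler: Black stapler, 150 mm long (x), 38 mm wide, 60 mm tall; origin under its middle.
- pencil_cup: White ceramic pencil cup, 82 mm across, 100 mm tall, its pencils reach 175 mm; origin under its centre.
- clip_tin: Open round stainless tin of black binder clips, 80 mm across, 36 mm tall; origin under its centre.

How it is judged (in metres and radians):
On the way:
1. the cap is turned by more than 0.75 rad (43 degrees) in its thread, still down on the spindle (raised less than 10 mm) (angle between the x axis of cap_grip and the x axis of winder, either way round above 0.75 rad and z of cap_grip in the frame of winder below 0.146 m and horizontal distance between cap_grip and winder below 0.01 m), for 0.1 s.
At the end, for the whole second after the job is handed in: The program finishes holding: the cap is in the fingers (more than 1 N), 45 to 140 mm above where it sat, within 60 mm of the spindle's axis, upright within 0.3 rad, still, touching neither roll nor rewinder; the label roll still lies on the platform within 12 mm of its start (z of cap_grip in the frame of winder between 0.181 and 0.276 m and horizontal distance between cap_grip and winder below 0.06 m and angle between cap_grip's own z axis and vertical below 0.3 rad and contact force between the fingers and cap above 1 N and contact force between cap and roll below 0.2 N and contact force between cap and winder below 0.2 N and linear speed of cap below 0.03 m/s and distance of roll_center from where it was at the start of the episode below 0.012 m and angle between roll_center's own z axis and vertical below 0.1 rad); the arm keeps its last pose, push and grip.
It fails at once if the label roll is dragged or lifted by 12 mm or more (distance of roll_center from where it was at the start of the episode above 0.012 m).
It fails at once if something else on the cart (spare roll, core, stapler, pencil cup, clip tin) is moved by more than 25 mm (distance of any of spare_roll_center, core, stapler, pencil_cup, clip_tin from where it was at the start of the episode above 0.025 m).
It also fails if it takes over 40 s, if anything falls off the work surface, if the arm or the gripper's body presses on something with over 40 N, if the wrist force passes 120 N, or if a joint passes its speed limit or range.

### The arm

A 6-joint arm with a two-finger parallel gripper is mounted at the origin on the work surface. World frame = base frame: x ahead of the robot, y to its left, z up, the work surface at z = 0. Lengths are in m, angles in degrees, forces in N, time in s.
With the tool pointing down it reaches from about 0.375 to 0.9 m from the base axis. Payload 3.1 kg.
Tool frame: the origin (TCP) lies on the centre line of the jaws, within the pads' length; the fingertips stand 25 mm ahead of it and the grasp point (between the pads) lies 6 mm ahead of it; z points along the fingers, y is the line along which they close (so a half turn about z gives the same grasp; the last joint's range is limited). The gripper opens to 87 mm and grips with 3 to 60 N. Pads are 19 mm wide; open, the fingers measure 117 mm over their backs; the gripper's body (75 mm by 190 mm) begins 51 mm behind the grasp point.
Start: joints at [-79.097, 30.224, 82.088, -0, 67.689, -10.227], TCP at [0.225, -0.583, 0.248] pointing down, gripper open.
Joint ranges: [-176.69, 176.69], [-43.24, 126.21], [12.49, 139.97], [-82, 262], [0, 151.66], [-163.58, 163.58]. Speed limits (degrees/s): [159.86, 159.86, 180, 180, 180, 180].

### API

Orientations are given as a 3x3 rotation matrix whose columns are the frame's x, y, z axes.
In Python, from rig import bot, cams, models gives the robot as it stands. The module is installed in compiled form; this text tells all that it offers.
- The arm moves only by the shell command python3 -m handwheel 'ROWS' [OPENING]. ROWS is JSON, a list of rows, each a list of 6 numbers: the shift along the world's x, y, z each as a share of 1 m, from -1 to 1, then the turn, a rotation vector about the world's x, y, z each as a share of 2 rad, from -1 to 1. In form: [[dx, dy, dz, wx, wy, wz], ...]. A call has exactly 8 rows; each row is the pose to reach, as a shift and turn from the pose commanded when the call began; what a row does not reach only later rows make up. A row lasts 1/12 s, in which the tool goes at most 41.7 mm and 7.16 degrees, less where a joint would pass 70% of its speed; a pose out of reach is approached as far as the arm can. A call with a number of a shift or a turn outside -1 to 1 is refused whole. A call with a gripper value outside its range is refused whole. OPENING is the opening, from -1 (shut) to 1 (fully open), so that 0 is half open, set as the call begins (- or left out, the last holds). The fingers move at their own pace and stop on an object; the grip force is fixed at half the most. Time passes only in rows, so rows that repeat a pose let the fingers close, or fill a call up. It gives the time, the measured TCP pose, the force, the opening and the grip force at its end, in the units of the state.
- bot.read_state(): the state, without advancing time (a new reading comes with each control period).
- cams.capture(name): name is "side" or "top" or "wrist"; returns (picture, depth): 480x640x3 uint8, blue, green, red; 480x640 float32, m along the optical axis (not along the pixel's ray), 0 where there is no reading.
- cams.calibration(name): a dict with "mtx" (3x3 intrinsics, pixels), "R" (3x3) and "t" (3): a world point X has camera coordinates R X + t; the wrist camera has in their place "tool_from_camera" (4x4, takes a point from camera to tool coordinates, whose origin is the TCP and whose axes are the flange's). Camera axes: x right, y down, z forward; pixel columns grow to the right and rows downward; lengths in m; the calibration is good to about 2 mm. The wrist camera is an equidistant fisheye: a pixel r from the principal point sees the ray r / f radians off the axis. A picture is of the moment at which its call begins: read the wrist's pose just before it. calibration takes no time and is no camera call.
- bot.hand_in(): hands the job in; it is judged then, once.
Trained networks look in the newest picture that a camera, given by its name, has taken for a name from the list of things; names that differ only in an ending like _2 or _b are one class to them, and where a whole thing is asked for, a point or a joint stands for the part that bears it (a point fixed in the world has none). Each returns a list of dicts, best first, with "conf" (0 to 1); they miss things now and then, are a little off and sometimes report something else, mostly with a low value. They report only what shows in the picture. A call takes as long as a camera call.
- models.spot_in(query, camera): "position" ([column, row] in pixels, amid what is visible of it).
- models.tip_of(query, camera): "position" ([column, row] in pixels: a listed point, or the origin of a listed thing).
The state is a dict: "time_s": time; "joint_positions": joint angles; "qvel": joint speeds; "tau": joint torques, N m; "position": TCP position; "tcp_rot": TCP orientation; "force": force on the tool from outside, world axes, zero at the start; "moment": the same for the moment, N m; "opening": opening from 0.0 (shut) to 1.0 (fully open); "grasp_force": force on a finger pad.
Only numpy, scipy, OpenCV 4.12 (cv2) and the standard library are available. Lean on these libraries where they do the work, as an engineer would, in place of code of your own. Each camera call takes 0.05 s, during which the arm holds its last target. There are 200 camera calls.

## Working session

There is one attempt and no reset: what is moved stays moved. The work goes in short steps, Python scripts to look and compute and a shell command to move; the robot and the scene stay as the last step left them, time stands still between calls to the robot, and variables do not carry over. Pictures are saved under pics/ and viewed, at most 10 in all, crops included, and the job is handed in when it is done.

```bash
mkdir -p pics; cat > h.py <<'E'
import numpy as np, cv2
from rig import bot,cams,models
def ray(cam,px):
    c=cams.calibration(cam);K=c["mtx"]
    d=np.linalg.inv(K)@np.array([px[0],px[1],1.]);R=np.array(c["R"]);t=np.array(c["t"])
    return -R.T@t, R.T@d
def at_z(cam,px,z):
    o,d=ray(cam,px);return o+d*(z-o[2])/d[2]
def at_d(cam,px,dep):
    o,d=ray(cam,px);return o+d*dep
E
python3 - <<'E'
from h import *
for c in ("top","side"):
    im,d=cams.capture(c);cv2.imwrite(f"pics/{c}1.png",im)
    for q,z in (("cap_grip",.136),("winder",0),("roll_center",.076),("stapler",0),("pencil_cup",0),("core",0)):
        for m in (models.tip_of,):
            r=m(q,c)[:1]
            for k in r: print(c,q,k["conf"],np.round(k["position"]),at_z(c,k["position"],z).round(3))
s=bot.read_state();print(s["time_s"],s["tcp_rot"],s["opening"])
E
```

```text
top cap_grip 0.73 [409. 238.] [ 0.572 -0.031  0.136]
top roll_center 0.58 [404. 241.] [ 0.575 -0.033  0.076]
top stapler 0.81 [375. 166.] [0.739 0.004 0.   ]
top pencil_cup 0.9 [179. 218.] [0.643 0.4   0.   ]
top core 0.71 [486. 301.] [ 0.461 -0.203  0.   ]
side winder 0.63 [324. 246.] [ 0.579 -0.028  0.   ]
side roll_center 0.66 [327. 220.] [ 0.572 -0.028  0.076]
side stapler 0.65 [260. 240.] [0.734 0.004 0.   ]
side pencil_cup 0.85 [217. 361.] [ 0.643  0.4   -0.   ]
side core 0.89 [380. 220.] [ 0.477 -0.195  0.   ]
0.7 [[ 9.32753785e-01  3.60514046e-01  8.71638868e-06]
 [ 3.60514046e-01 -9.32753782e-01 -6.74189104e-05]
 [-1.61752196e-05  6.60276243e-05 -9.99999998e-01]] 0.9996850460511328
```

View pics/top1.png

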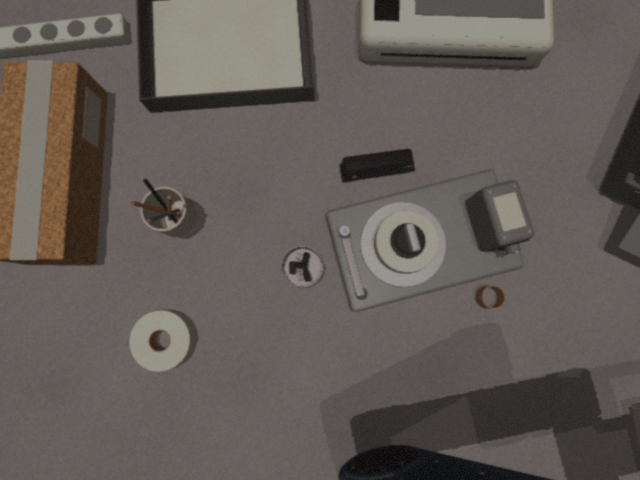

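```bash
python3 - <<'E'
import cv2
im=cv2.imread("pics/top1.png")
cv2.imwrite("pics/crop1.png",cv2.resize(im[195:285,350:470],None,fx=6,fy=6,interpolation=cv2.INTER_CUBIC))
E
```

```text
(no output)
```

View pics/crop1.png

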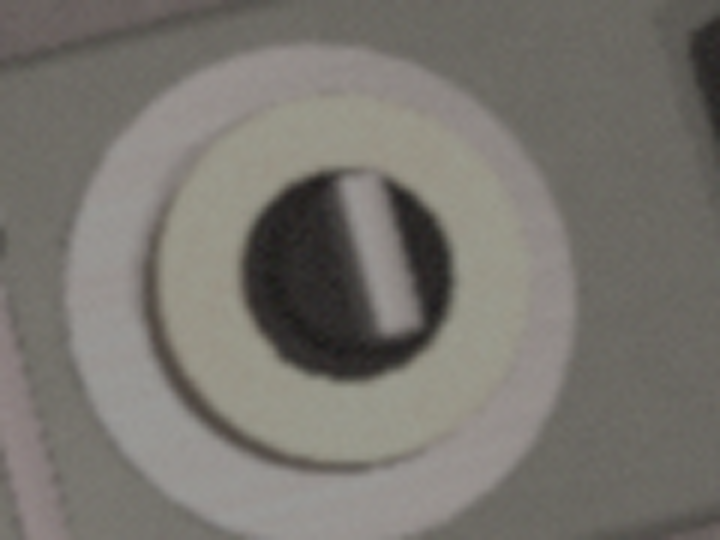

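The top view shows the winder centred at about (408,241), with its housing on the right at about (505,215). The bright bar runs from (410,224) to (417,250), so the winder's yaw is about +14°. I'll move above the cap with the tool turned −7°.

```bash
python3 -m handwheel '[[0.02,0.032,0,0,0,-0.01],[0.04,0.064,0,0,0,-0.02],[0.06,0.096,0,0,0,-0.03],[0.08,0.128,0,0,0,-0.04],[0.1,0.16,0,0,0,-0.05],[0.12,0.192,0,0,0,-0.062],[0.14,0.224,0,0,0,-0.062],[0.16,0.256,0,0,0,-0.062]]' 1 && python3 -m handwheel '[[0.023,0.036,0,0,0,0],[0.047,0.072,0,0,0,0],[0.07,0.108,0,0,0,0],[0.094,0.144,0,0,0,0],[0.117,0.18,0,0,0,0],[0.14,0.216,0,0,0,0],[0.164,0.252,0,0,0,0],[0.187,0.29,0,0,0,0]]' && python3 -m handwheel '[[0,0,0,0,0,0],[0,0,0,0,0,0],[0,0,0,0,0,0],[0,0,0,0,0,0],[0,0,0,0,0,0],[0,0,0,0,0,0],[0,0,0,0,0,0],[0,0,0,0,0,0]]'
python3 - <<'E'
from h import *
print(at_z("top",(413.3,237),.1495))
s=bot.read_state();im,d=cams.capture("wrist");cv2.imwrite("pics/w1.png",im)
c=cams.calibration("wrist");print(c)
r=models.tip_of("cap_grip","wrist")[:1]+models.tip_of("roll_center","wrist")[:1];print(r, s["position"],s["joint_positions"])
E
```

```text
time_s: 1.37
position: [0.386, -0.3254, 0.2478]
tcp_rot: [[0.97, 0.242, 0.0], [0.242, -0.97, -0.0], [0.0, 0.001, -1.0]]
force: [0.3, -0.2, -0.5]
opening: 1.003
grasp_force: 0.0
time_s: 2.03
position: [0.5673, -0.0451, 0.2479]
tcp_rot: [[0.97, 0.243, 0.001], [0.243, -0.97, -0.0], [0.001, 0.001, -1.0]]
force: [0.6, -0.8, 0.3]
opening: 0.998
grasp_force: 0.0
time_s: 2.7
position: [0.5659, -0.0478, 0.2476]
tcp_rot: [[0.971, 0.241, 0.0], [0.241, -0.971, 0.0], [0.0, -0.0, -1.0]]
force: [1.0, 0.4, -0.9]
opening: 1.0
grasp_force: 0.0
[ 0.57114651 -0.03490244  0.1495    ]
{'mtx': array([[371.64829954,   0.        , 319.65249778],
       [  0.        , 371.64829954, 235.27229717],
       [  0.        ,   0.        ,   1.        ]]), 'tool_from_camera': array([[ 4.57686903e-04, -9.56275297e-01, -2.92467685e-01,
         7.94496699e-02],
       [ 9.99999247e-01,  1.04707810e-04,  1.22255238e-03,
        -5.02554661e-04],
       [-1.13847299e-03, -2.92468025e-01,  9.56274625e-01,
        -1.37548187e-01],
       [ 0.00000000e+00,  0.00000000e+00,  0.00000000e+00,
         1.00000000e+00]])}
[{'position': [304.9, 226.9], 'conf': 0.61}] [ 0.56594727 -0.0477993   0.24763085] [-1.60984232e+01  2.58132196e+01  9.04097170e+01  1.26902418e-03
  6.37769063e+01  5.99617005e+01]
```

View pics/w1.png

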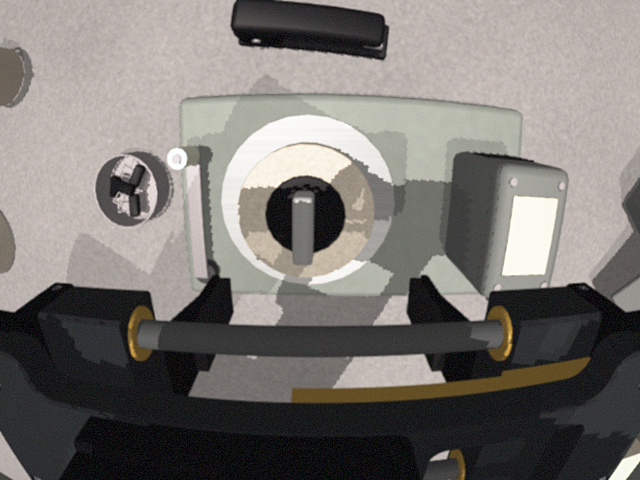

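```bash
cat >> h.py <<'E'
def wz(px,z,s):
    c=cams.calibration("wrist");K=c["mtx"];T=np.array(c["tool_from_camera"])
    v=(np.array(px,float)-[K[0,2],K[1,2]])/K[0,0];th=np.linalg.norm(v)
    d=np.r_[v/max(th,1e-9)*np.sin(th),np.cos(th)]
    R=np.array(s["tcp_rot"]);p=np.array(s["position"])
    o=R@T[:3,3]+p;d=R@T[:3,:3]@d
    return o+d*(z-o[2])/d[2]
E
python3 - <<'E'
from h import *
im=cv2.imread("pics/w1.png")
cv2.imwrite("pics/w1c.png",cv2.resize(im[165:280,250:360],None,fx=5,fy=5,interpolation=cv2.INTER_CUBIC))
s=bot.read_state()
for p,z in (((304.9,226.9),.136),((303,193),.1495)): print(wz(p,z,s))
E
```

```text
[ 0.57265795 -0.03487607  0.136     ]
[ 0.59824676 -0.02801342  0.1495    ]
```

View pics/w1c.png

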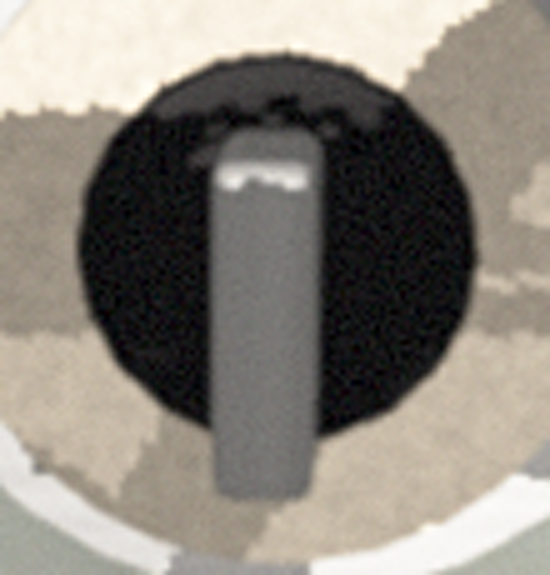

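```bash
python3 - <<'E'
from h import *
s=bot.read_state()
a=wz((303.4,199.5),.1495,s);b=wz((302.6,264.6),.1495,s)
print(a,b,(a+b)/2,np.linalg.norm(a-b),np.degrees(np.arctan2(*(a-b)[1::-1])))
E
```

```text
[ 0.59414625 -0.0292597   0.1495    ] [ 0.55014333 -0.03909954  0.1495    ] [ 0.57214479 -0.03417962  0.1495    ] 0.04508967969997029 12.60498742286856
```

The bar's top face is centred at about (303,232), which puts the cap at (0.572, −0.034) with a yaw of about 13°. That agrees with the top view, so I'll descend to TCP z 0.150.

```bash
python3 -m handwheel '[[0.003,0.007,-0.01,0,0,0],[0.006,0.0135,-0.02,0,0,0],[0.006,0.0135,-0.035,0,0,0],[0.006,0.0135,-0.05,0,0,0],[0.006,0.0135,-0.065,0,0,0],[0.006,0.0135,-0.075,0,0,0],[0.006,0.0135,-0.075,0,0,0],[0.006,0.0135,-0.075,0,0,0]]' 1 && python3 -m handwheel '[[0,0,-0.005,0,0,0],[0,0,-0.010,0,0,0],[0,0,-0.015,0,0,0],[0,0,-0.019,0,0,0],[0,0,-0.022,0,0,0],[0,0,-0.022,0,0,0],[0,0,-0.022,0,0,0],[0,0,-0.022,0,0,0]]'
```

```text
time_s: 3.52
position: [0.5718, -0.0329, 0.1715]
tcp_rot: [[0.97, 0.243, -0.002], [0.243, -0.97, 0.001], [-0.002, -0.001, -1.0]]
force: [0.2, 0.1, -0.5]
opening: 1.001
grasp_force: 0.0
time_s: 4.18
position: [0.5723, -0.0335, 0.1507]
tcp_rot: [[0.97, 0.242, 0.0], [0.242, -0.97, -0.0], [0.0, 0.0, -1.0]]
force: [-0.1, -0.2, 0.6]
opening: 1.0
grasp_force: 0.0
```

Now I'll close on the bar.

```bash
for i in 1 2; do python3 -m handwheel '[[0,0,0,0,0,0],[0,0,0,0,0,0],[0,0,0,0,0,0],[0,0,0,0,0,0],[0,0,0,0,0,0],[0,0,0,0,0,0],[0,0,0,0,0,0],[0,0,0,0,0,0]]' -1; done; python3 -c "
from rig import bot;s=bot.read_state();print(s['force'],s['moment'],s['position'])"
```

```text
time_s: 4.85
position: [0.5722, -0.0335, 0.1505]
tcp_rot: [[0.97, 0.242, -0.0], [0.242, -0.97, 0.0], [-0.0, -0.0, -1.0]]
force: [-0.1, 0.0, -0.1]
opening: 0.478
grasp_force: 0.0
time_s: 5.52
position: [0.5723, -0.0336, 0.1506]
tcp_rot: [[0.97, 0.242, 0.0], [0.242, -0.97, -0.0], [0.0, 0.0, -1.0]]
force: [0.2, -0.8, -1.2]
opening: 0.16
grasp_force: 30.0
[ 0.2126553  -0.81312632 -1.15481634] [-0.11374283 -0.07165995 -0.02689226] [ 0.5723052  -0.03355287  0.1505731 ]
```

The bar is held: the 14 mm opening matches and the grip force is 30 N. I'll try counter-clockwise first, up to 0.3 rad.

```bash
python3 -m handwheel '[[0,0,0,0,0,0.02],[0,0,0,0,0,0.04],[0,0,0,0,0,0.06],[0,0,0,0,0,0.08],[0,0,0,0,0,0.1],[0,0,0,0,0,0.12],[0,0,0,0,0,0.13],[0,0,0,0,0,0.13]]'; python3 -c "
from rig import bot;s=bot.read_state();print(s['force'],s['moment'],s['position'],s['tau'])"
```

```text
time_s: 6.18
position: [0.5726, -0.0337, 0.1509]
tcp_rot: [[0.875, 0.484, 0.001], [0.484, -0.875, -0.001], [0.001, 0.001, -1.0]]
force: [0.3, -1.4, 1.7]
opening: 0.159
grasp_force: 30.0
[ 0.30057107 -1.38180301  1.70894444] [-0.2426608  -0.06794981 -0.03679957] [ 0.57263011 -0.03373227  0.15094287] [  0.63237442 -40.83956838 -12.27052242   0.28563322   0.19350128
  -0.14494106]
```

Turned 0.26 rad with almost no reaction moment, so this seems to be the loosening direction. I'll continue, rising slightly.

```bash
python3 -m handwheel '[[0,0,0.0002,0,0,0.035],[0,0,0.0004,0,0,0.07],[0,0,0.0006,0,0,0.105],[0,0,0.0008,0,0,0.14],[0,0,0.001,0,0,0.175],[0,0,0.0012,0,0,0.21],[0,0,0.0014,0,0,0.25],[0,0,0.0014,0,0,0.25]]'; python3 - <<'E'
from h import *
s=bot.read_state();print(s['force'],s['moment'],s['joint_positions'])
im,d=cams.capture("wrist");cv2.imwrite("pics/w2.png",im)
E
```

```text
time_s: 6.85
position: [0.5724, -0.0335, 0.1521]
tcp_rot: [[0.536, 0.844, 0.001], [0.844, -0.536, -0.0], [0.0, 0.001, -1.0]]
force: [1.1, -1.0, 1.4]
opening: 0.159
grasp_force: 30.0
[ 1.11749386 -0.96545732  1.38396027] [-0.21189879 -0.14102897  0.02844751] [-1.45134640e+01  3.35385025e+01  9.46217276e+01 -4.82088082e-03
  5.18009525e+01  1.78731744e+01]
```

View pics/w2.png

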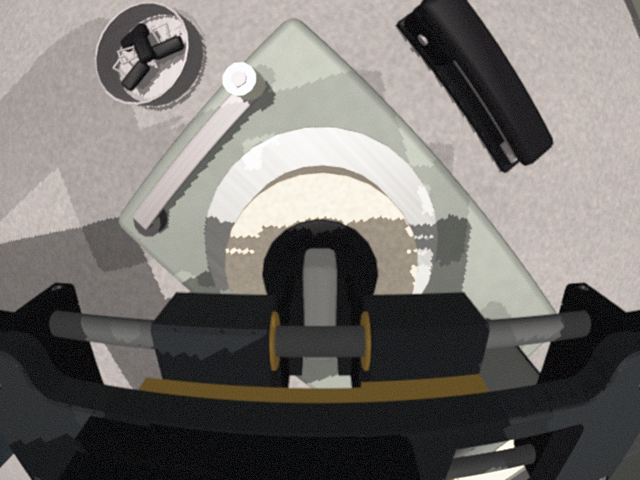

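The bar, at column 320, is still aligned with the fingers while the winder appears turned about 44°, so the cap turns with the tool. On to about 1.3 rad.

```bash
python3 -m handwheel '[[0,0,0.0002,0,0,0.035],[0,0,0.0004,0,0,0.07],[0,0,0.0006,0,0,0.105],[0,0,0.0008,0,0,0.14],[0,0,0.001,0,0,0.175],[0,0,0.0012,0,0,0.21],[0,0,0.0013,0,0,0.245],[0,0,0.0013,0,0,0.275]]' && python3 -m handwheel '[[0,0,0,0,0,0],[0,0,0,0,0,0],[0,0,0.001,0,0,0],[0,0,0.002,0,0,0],[0,0,0.003,0,0,0],[0,0,0.004,0,0,0],[0,0,0.005,0,0,0],[0,0,0.005,0,0,0]]'; python3 -c "
from rig import bot;s=bot.read_state();print(s['force'],s['moment'])"
```

```text
time_s: 7.57
position: [0.5724, -0.0338, 0.1529]
tcp_rot: [[0.015, 1.0, 0.0], [1.0, -0.015, -0.0], [-0.0, 0.0, -1.0]]
force: [1.5, -0.8, -1.8]
opening: 0.159
grasp_force: 30.0
time_s: 8.23
position: [0.5724, -0.0335, 0.1586]
tcp_rot: [[0.016, 1.0, 0.001], [1.0, -0.016, -0.0], [-0.0, 0.001, -1.0]]
force: [2.5, -1.6, -2.9]
opening: 0.163
grasp_force: 30.0
[ 2.47742501 -1.59467622 -2.8644352 ] [-0.37072755 -0.61171631  0.02356047]
```

The cap is turned 75° and free: the load is only about its own weight. Lifting now.

```bash
python3 -m handwheel '[[0,0,0.004,0,0,0],[0,0,0.008,0,0,0],[0,0,0.013,0,0,0],[0,0,0.018,0,0,0],[0,0,0.023,0,0,0],[0,0,0.028,0,0,0],[0,0,0.033,0,0,0],[0,0,0.038,0,0,0]]' && python3 -m handwheel '[[0,0,0.006,0,0,0],[0,0,0.012,0,0,0],[0,0,0.018,0,0,0],[0,0,0.024,0,0,0],[0,0,0.03,0,0,0],[0,0,0.034,0,0,0],[0,0,0.035,0,0,0],[0,0,0.035,0,0,0]]' && python3 -m handwheel '[[0,0,0,0,0,0],[0,0,0,0,0,0],[0,0,0,0,0,0],[0,0,0,0,0,0],[0,0,0,0,0,0],[0,0,0,0,0,0],[0,0,0,0,0,0],[0,0,0,0,0,0]]'
python3 - <<'E'
from h import *
im,d=cams.capture("side");cv2.imwrite("pics/s2.png",im)
K=models.tip_of("roll_center","side")[:1];print([at_z("side",k["position"],.076) for k in K])
E
```

```text
time_s: 8.9
position: [0.572, -0.0333, 0.1969]
tcp_rot: [[0.016, 1.0, -0.0], [1.0, -0.016, 0.0], [0.0, -0.0, -1.0]]
force: [0.2, -0.2, -2.8]
opening: 0.154
grasp_force: 30.0
time_s: 9.57
position: [0.5724, -0.0335, 0.2317]
tcp_rot: [[0.016, 1.0, 0.001], [1.0, -0.016, -0.0], [-0.0, 0.001, -1.0]]
force: [-0.6, -0.2, -1.7]
opening: 0.157
grasp_force: 30.0
time_s: 10.23
position: [0.5722, -0.0334, 0.2312]
tcp_rot: [[0.016, 1.0, -0.0], [1.0, -0.016, 0.0], [0.0, -0.0, -1.0]]
force: [-0.2, -0.2, -2.0]
opening: 0.158
grasp_force: 30.0
[array([ 0.57467591, -0.03935404,  0.076     ])]
```

View pics/s2.png

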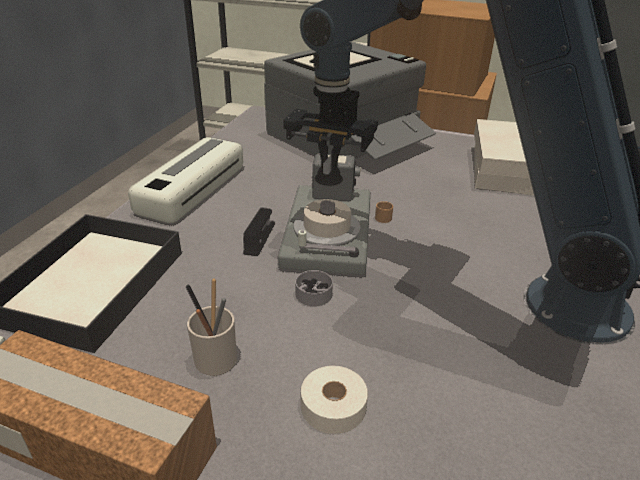

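The side view shows the cap held upright at (330,175), clear above the bare spindle at (327,207). The roll is still on the platform at (327,218), and everything else is where it was.

```bash
python3 -c "
from rig import bot;print(bot.hand_in())"
```

```text
the job is handed in; nothing more can be done
None
```

I unscrewed the cap counter-clockwise by about 75° and handed the job in with it held upright and still about 8 cm above the spindle; the label roll and the other items looked undisturbed in the last picture, but no verdict came back.

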